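# Click a specimen slide into the viewing position

## Task

On the slide feed deck, find the sprung carriage that carries the flat rectangular glass slide (the other one carries a small round dish). With the fingertips, push its upright tab fully in to the end stop, then let go so that it springs back against its stop pin and stays latched in the middle position, with the slide still lying in it. Pick nothing up, and leave the dish's carriage and the things beside the deck alone.

Things in the scene. Friction and masses are not known exactly. Their poses are not given: they have to be found in the camera images.
- deck: fixed white slide feed deck 290 x 220 mm, flat top 30 mm high; origin on the table, base spans -130 to +160 mm in its x. Two carriages (centre lines y = +50, -50 mm) slide along its +x, away from the robot, to an end stop block 65 mm high at x = 117 mm. Each: black plate 160 x 46 mm, upright push tab at the near end, walled pocket 82 x 38 mm behind it, steel tooth at the far end
- carriage_left (a joint): travel of the left (+y) carriage along deck +x, m: 0 out (rest), 0.030 latched, 0.055 at end stop. Spring back 2 N (at 0) to 4.2 N (at 0.055), damping 15 N per m/s, up to 3 N more while its tooth lifts the pin (0.003 to 0.03). Pin drops at about 0.032: let go from beyond, it returns by itself to 0.030 within 0.5 s and stays; let go from less, it returns to 0
- pin_left (a joint): lift of the left stop pin, m: 0 down (at rest and when latched), about 0.008 as the tooth passes under it; its own spring snaps it down. Upright 8 mm steel pin with a black 16 mm knob, in an aluminium bracket over the lane at deck x = +56 mm; bracket top 70 mm, knob top 89 mm above the table
- tab_left (a point): point on the push face (facing deck -x) of the left carriage's upright black tab, 72 mm above the table; moves with it. Tab 36 mm wide (deck y), 10 mm thick (x), from 32 to 86 mm above the table. At travel 0 the point is at deck x = -100, y = +50 mm. Free space in front, above the deck's flat top
- carriage_right (a joint): travel of the right (-y) carriage along deck +x, m: 0 out (rest), 0.030 latched, 0.055 at end stop. Spring back 2 N (at 0) to 4.2 N (at 0.055), damping 15 N per m/s, up to 3 N more while its tooth lifts the pin (0.003 to 0.03). Pin drops at about 0.032: let go from beyond, it returns by itself to 0.030 within 0.5 s and stays; let go from less, it returns to 0
- pin_right (a joint): lift of the right stop pin, m: 0 down (at rest and when latched), about 0.008 as the tooth passes under it; its own spring snaps it down. Upright 8 mm steel pin with a black 16 mm knob, in an aluminium bracket over the lane at deck x = +56 mm; bracket top 70 mm, knob top 89 mm above the table
- tab_right (a point): point on the push face (facing deck -x) of the right carriage's upright black tab, 72 mm above the table; moves with it. Tab 36 mm wide (deck y), 10 mm thick (x), from 32 to 86 mm above the table. At travel 0 the point is at deck x = -100, y = -50 mm. Free space in front, above the deck's flat top
- slide: flat rectangular specimen slide, glass in an aluminium frame, 78 x 30 x 6 mm, lying loose in the pocket of one of the two carriages (which one varies); origin at the centre of its underside, 40 mm above the table; long side along the deck's x
- dish: round clear lidded dish, 34 mm wide, 15 mm high, lying loose in the pocket of the other carriage; origin at the centre of its underside
- slide_box: grey slide storage box, 100 x 70 x 35 mm, loose on the table beside the deck; origin at the centre of its underside. To be left alone
- oil_bottle: small amber dropper bottle, 28 mm wide, 70 mm tall, loose on the table beside the deck; origin at the centre of its underside. To be left alone
- jar: clear screw-lid jar, 48 mm wide, 58 mm tall, loose on the table beside the deck; origin at the centre of its underside. To be left alone
Things that resemble listed ones, but are neither listed nor needed, are in the scene too. There is more than one size of the dish; the job needs the smallest.

How it is judged:
On the way, in this order (a step that is already met when the one before it is completed fails the run):
1. the carriage with the slide is pushed in to (within 5 mm of) its end stop (((y of slide in the frame of deck above 0 m and value of joint carriage_left above 0.05 m) or (y of slide in the frame of deck below 0 m and value of joint carriage_right above 0.05 m))), for 0.05 s.
2. let go, it comes back against its stop pin and is latched in the middle, with no finger on it (((y of slide in the frame of deck above 0 m and value of joint carriage_left between 0.026 and 0.034 m and velocity of joint carriage_left between -0.01 and 0.01 m/s and value of joint pin_left below 0.003 m and value of joint carriage_right below 0.004 m and contact force between deck and the arm below 0.05 N and contact force between deck and the fingers below 0.05 N) or (y of slide in the frame of deck below 0 m and value of joint carriage_right between 0.026 and 0.034 m and velocity of joint carriage_right between -0.01 and 0.01 m/s and value of joint pin_right below 0.003 m and value of joint carriage_left below 0.004 m and contact force between deck and the arm below 0.05 N and contact force between deck and the fingers below 0.05 N))), for 0.2 s.
At the end, for the whole second after the job is handed in: The carriage that carries the slide stands still at its middle position (travel 30 mm, within 4 mm) with its stop pin down; the dish's carriage is out (travel under 4 mm); slide and dish still lie in their pockets (undersides 36 to 46 mm above the table) (((y of slide in the frame of deck above 0 m and value of joint carriage_left between 0.026 and 0.034 m and velocity of joint carriage_left between -0.01 and 0.01 m/s and value of joint pin_left below 0.003 m and value of joint carriage_right below 0.004 m) or (y of slide in the frame of deck below 0 m and value of joint carriage_right between 0.026 and 0.034 m and velocity of joint carriage_right between -0.01 and 0.01 m/s and value of joint pin_right below 0.003 m and value of joint carriage_left below 0.004 m)) and z of slide in the frame of deck between 0.036 and 0.046 m and z of dish in the frame of deck between 0.036 and 0.046 m); the robot touches nothing.
It fails at once if the dish's carriage is pushed more than 8 mm ((y of slide in the frame of deck above 0 m and value of joint carriage_right above 0.008 m) or (y of slide in the frame of deck below 0 m and value of joint carriage_left above 0.008 m)).
It fails at once if the slide or the dish is lifted out of its pocket (more than 15 mm up) (z of any of slide, dish in the frame of deck above 0.055 m).
It fails at once if a thing beside the deck is moved more than 20 mm (distance of any of slide_box, oil_bottle, jar from where it was at the start of the episode above 0.02 m).
It also fails if it takes over 32 s, if anything falls off the work surface, if the arm or the gripper's body presses on something with over 40 N, if the wrist force passes 120 N, or if a joint passes its speed limit or range.

## Robot

A 6-joint arm with a two-finger parallel gripper is mounted at the origin on the work surface. World frame = base frame: x ahead of the robot, y to its left, z up, the work surface at z = 0. Lengths are in m, angles in rad, forces in N, time in s.
With the tool pointing down it reaches from about 0.275 to 0.825 m from the base axis. Payload 4.9 kg.
Tool frame: the origin (TCP) lies midway between the tips of the shut fingers; the grasp point (between the pads) lies 19 mm behind it; z points along the fingers, y is the line along which they close (so a half turn about z gives the same grasp; the last joint's range is limited). The gripper opens to 85 mm and grips with 20 to 120 N. Pads are 22 mm wide; open, the fingers measure 114 mm over their backs; the gripper's body (76 mm by 85 mm) begins 54 mm behind the grasp point. The pads swing forward as they close: fully open they stand 13 mm farther back than shut.
Start: joints at [-1.423, 0.326, -0.193, 1.052, 0, 1.437], TCP at [0.153, -0.528, 0.231] pointing down, gripper open.
Joint ranges: [-2.65, 2.65], [-0.97, 1.79], [-1.3, 1.35], [-1.93, 2.1], [-1.47, 1.37], [-3.14, 3.14]. Speed limits (rad/s): [2.57, 2.57, 3.14, 3.14, 3.14, 3.14].

## Interface

Orientations are given as a rotation vector (axis times angle).
In Python, from cell import sense, optics, r gives the robot as it stands.
- The arm moves only by the tool servo_tool, never from a script. Its argument "steps" is a list of rows, each an object of numbers: "dx", "dy", "dz": the shift along the tool's x, y, z in mm; "rx", "ry", "rz": the turn, a rotation vector about the tool's x, y, z in degrees; "grip": the closure in counts, from 0 (fully open) to 255 (shut). A call has exactly 8 rows; each row is the pose to reach, as a shift and turn from the pose commanded when the call began, along the tool's axes at that moment; what a row does not reach only later rows make up. A row lasts 1/10 s, in which the tool goes at most 50 mm and 8.59 degrees, less where a joint would pass 70% of its speed; a pose out of reach is approached as far as the arm can. A call with a gripper value outside its range is refused whole. The fingers move at their own pace and stop on an object; "newtons" is the grip in N (left out, the last holds). Time passes only in rows, so rows that repeat a pose let the fingers close, or fill a call up. It gives the time, the measured TCP pose, the force, the opening and the grip force at its end, in the units of the state.
- sense(): the state, without advancing time (a new reading comes with each control period).
- optics.get_image(name): name is "scene" or "side" or "wrist"; returns (picture, depth): 480x640x3 uint8, red, green, blue; 480x640 float32, m along the optical axis (not along the pixel's ray), 0 where there is no reading.
- optics.camera_model(name): a dict with "K" (3x3 intrinsics, pixels), "T" (4x4, takes a point from camera to world coordinates); the wrist camera has in their place "hand_eye" (4x4, takes a point from camera to tool coordinates, whose origin is the TCP and whose axes are the flange's). Camera axes: x right, y down, z forward; pixel columns grow to the right and rows downward; lengths in m; the calibration is good to about 2 mm. A picture is of the moment at which its call begins: read the wrist's pose just before it. camera_model takes no time and is no camera call.
- r.close_job(): hands the job in; it is judged then, once.
The state is a dict: "time": time; "qpos": joint angles; "qd": joint speeds; "tau": joint torques, N m; "ee_pos": TCP position; "ee_rot": TCP orientation; "force": force on the tool from outside, world axes, zero at the start; "wrist_torque": the same for the moment, N m; "gripper_width": finger opening in m; "grip_force": force on a finger pad.
Only numpy, scipy, OpenCV 4.12 (cv2) and the standard library are available. Lean on these libraries where they do the work, as an engineer would, in place of code of your own. Each camera call takes 0.05 s, during which the arm holds its last target. There are 200 camera calls.

## Working session

There is one attempt and no reset: what is moved stays moved. The work goes in short steps, Python scripts to look and compute and a tool call to move; the robot and the scene stay as the last step left them, time stands still between calls to the robot, and variables do not carry over. Pictures are saved under pics/ and viewed, at most 10 in all, crops included, and the job is handed in when it is done.

Besides the shell and the picture viewer there is one more tool, called after "Call:" as name(argument=value, ...) on one line, values as JSON. servo_tool: Moves the arm, as the interface text tells. Its arguments: {"type":"object","properties":{"steps":{"type":"array"},"newtons":{"type":"number"}},"required":["steps"]}

```bash
mkdir -p pics; cat > h.py <<'E'
import numpy as np, cv2
from cell import sense, optics, r
def cloud(n):
    im,d=optics.get_image(n); m=optics.camera_model(n); K=np.array(m["K"]); T=np.array(m["T"])
    v,u=np.mgrid[:480,:640]; P=np.stack([(u-K[0,2])/K[0,0]*d,(v-K[1,2])/K[1,1]*d,d],-1)
    W=P@T[:3,:3].T+T[:3,3]; W[d==0]=np.nan
    return im,d,W
E
python3 - <<'E'
from h import *
for n in("scene","side"):
    im,d,W=cloud(n); cv2.imwrite(f"pics/{n}0.png",im[:,:,::-1]); np.savez(f"{n}0.npz",im=im,W=W)
    m=optics.camera_model(n);print(np.round(m["K"],1).tolist(),np.round(m["T"],3).tolist(),(d>0).mean())
s=sense();print({k:np.round(v,3).tolist() for k,v in s.items()})
E
```

```text
[[623.8, 0.0, 326.9], [0.0, 623.8, 240.1], [0.0, 0.0, 1.0]] [[-0.756, 0.382, -0.532, 1.241], [0.654, 0.42, -0.629, 0.834], [-0.017, -0.823, -0.568, 0.773], [0.0, 0.0, 0.0, 1.0]] 0.9870377604166667
[[547.7, 0.0, 315.7], [0.0, 547.7, 237.9], [0.0, 0.0, 1.0]] [[-0.733, -0.521, 0.438, 0.196], [-0.681, 0.548, -0.487, 0.474], [0.014, -0.655, -0.756, 0.749], [0.0, 0.0, 0.0, 1.0]] 0.9960384114583334
{'time': 0.1, 'qpos': [-1.423, 0.327, -0.193, 1.052, 0.0, 1.437], 'qd': [-0.001, 0.0, 0.003, -0.0, -0.0, 0.001], 'tau': [0.001, -44.424, 26.304, 0.008, -0.0, 0.0], 'ee_pos': [0.153, -0.528, 0.231], 'ee_rot': [-3.109, -0.441, -0.0], 'force': [-0.664, 0.628, -0.708], 'wrist_torque': [0.025, -0.016, 0.056], 'grip_force': 0.0, 'gripper_width': 0.086}
```

View pics/scene0.png

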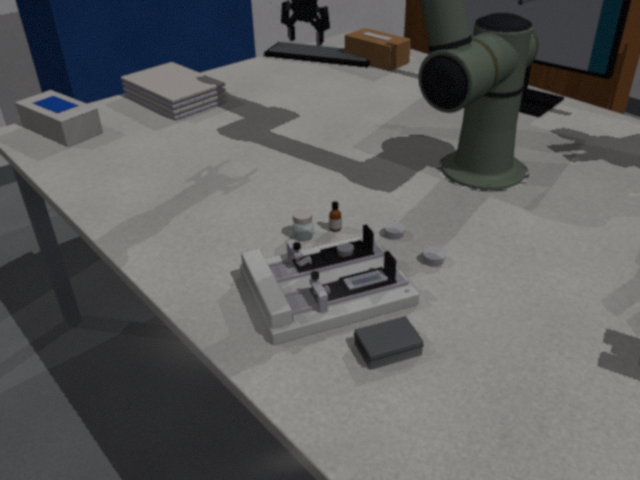

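View pics/side0.png

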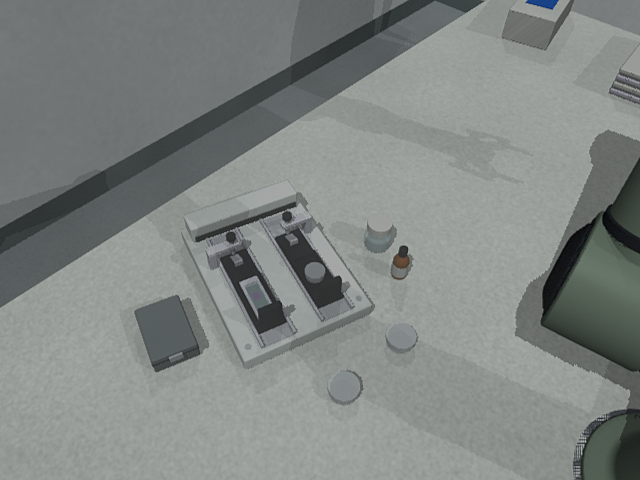

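The slide lies in the left (+y) carriage: in the side view its lane runs from the tab at (272,312) to the pin at (232,240), and the dish is in the right-hand lane at (315,272). Next I measure the deck yaw and the tab position.

```bash
python3 - <<'E'
from h import *
for n in("scene","side"):
    f=np.load(n+"0.npz");im=f["im"];W=f["W"];g=im.max(-1).astype(int);z=W[...,2]
    roi=np.zeros((480,640),bool)
    if n=="side": roi[175:370,175:380]=1
    else: roi[215:340,235:425]=1
    b=roi&(z>.055)&(z<.075)&(g>120)   # end block top
    def lab(m,k):
        c,l,s,ce=cv2.connectedComponentsWithStats(m.astype(np.uint8)); o=np.argsort(-s[1:,4])[:k]+1
        return [l==i for i in o]
    blk=lab(b,1)[0]; p=W[blk]; R=cv2.minAreaRect((p[:,:2]*1000).astype(np.float32)); print(n,"block",R,np.median(p[:,2]))
    dk=lab(roi&(z>.024)&(z<.036)&(g>110),1)[0]|blk
    R=cv2.minAreaRect((W[dk][:,:2]*1000).astype(np.float32)); print("deck",R,cv2.boxPoints(R).round().tolist())
    for m in lab(roi&(z>.055)&(z<.092)&(g<60),4):
        p=W[m]; print("black",m.sum(),np.argwhere(m).mean(0).round(),np.nanmedian(p,0).round(4),cv2.minAreaRect((p[:,:2]*1000).astype(np.float32)))
E
```

```text
scene block ((742.7135620117188, 65.29159545898438), (203.08543395996094, 36.97610855102539), 70.73226165771484) 0.06229811871669999
deck ((629.2769165039062, 113.14039611816406), (214.62127685546875, 286.28173828125), 69.69973754882812) [[458.0, 62.0], [726.0, -37.0], [801.0, 164.0], [532.0, 263.0]]
black 192 [263. 390.] [0.5465 0.1947 0.0742] ((543.6036376953125, 190.29928588867188), (39.61113739013672, 11.769196510314941), 73.35392761230469)
black 157 [235. 367.] [0.5131 0.1006 0.0745] ((510.4835205078125, 95.4314956665039), (39.05731964111328, 10.605937957763672), 70.4478530883789)
black 61 [275. 314.] [0.6864 0.1421 0.0856] ((684.0512084960938, 139.29312133789062), (18.13233757019043, 12.64490032196045), 50.21070861816406)
black 46 [246. 296.] [0.6522 0.0473 0.0843] ((650.612060546875, 45.43426513671875), (16.526779174804688, 11.82040786743164), 38.10923385620117)
side block ((741.2728271484375, 64.51101684570312), (199.78506469726562, 45.79928207397461), 70.51113891601562) 0.06535496968780818
deck ((627.1163940429688, 104.97813415527344), (219.89913940429688, 291.1380310058594), 70.51874542236328) [[453.0, 50.0], [728.0, -47.0], [801.0, 160.0], [527.0, 257.0]]
black 393 [312. 270.] [0.5377 0.1905 0.0773] ((539.289306640625, 189.2668914794922), (36.397010803222656, 11.560051918029785), 77.44351196289062)
black 370 [287. 329.] [0.5047 0.0973 0.0768] ((506.536865234375, 95.08938598632812), (35.839229583740234, 12.074219703674316), 69.73502349853516)
black 75 [237. 231.] [0.6794 0.14   0.0886] ((680.341796875, 139.14427185058594), (13.952054977416992, 13.975807189941406), 77.54922485351562)
black 66 [216. 287.] [0.6465 0.0464 0.0884] ((647.7960815429688, 45.232303619384766), (14.39938735961914, 12.03218936920166), 19.574893951416016)
```

Call:
servo_tool(steps=[{"dx": 29, "dy": -34, "rz": -8, "grip": 255}, {"dx": 58, "dy": -68, "rz": -16, "grip": 255}, {"dx": 87, "dy": -102, "rz": -24, "grip": 255}, {"dx": 116, "dy": -136, "rz": -32, "grip": 255}, {"dx": 145, "dy": -170, "rz": -40, "grip": 255}, {"dx": 174, "dy": -204, "rz": -48, "grip": 255}, {"dx": 203, "dy": -238, "rz": -56, "grip": 255}, {"dx": 232, "dy": -272, "rz": -64, "grip": 255}], newtons=30)

```text
invalid input
```

```bash
cat > rem.py <<'E'
from h import *; import sys
from scipy.spatial.transform import Rotation as Ro
def rem(x,y,z,yaw=180-19.4):
    s=sense();R=Ro.from_rotvec(s["ee_rot"]);p=np.array(s["ee_pos"])*1000
    G=Ro.from_euler("z",yaw,degrees=True)*Ro.from_euler("x",180,degrees=True)
    c,d=.943,-.333; q=p[:2]-[536.5,191.7]
    print("t",s["time"],"pos",p.round(1),"w",s["gripper_width"],"q6",round(s["qpos"][5],2),"F",np.round(s["force"],1),"deck from tabface:",round(q@[c,d],1),round(q@[-d,c],1))
    print("shift",R.inv().apply(np.array([x,y,z])-p).round(1),"rot",np.degrees((R.inv()*G).as_rotvec()).round(1))
rem(*map(float,sys.argv[1:4]))
E
python3 rem.py 494 207 180
```

```text
t 0.1 pos [ 152.9 -527.8  230.6] w 0.08571730385847379 q6 1.44 F [-0.7  0.6 -0.7] deck from tabface: -122.2 -806.2
shift [ 532.  -610.9   51.6] rot [-0.000e+00 -1.000e-01 -1.445e+02]
```

Call:
servo_tool(steps=[{"dx": 29, "dy": -34, "dz": 0, "rx": 0, "ry": 0, "rz": -8, "grip": 255}, {"dx": 58, "dy": -68, "dz": 0, "rx": 0, "ry": 0, "rz": -16, "grip": 255}, {"dx": 87, "dy": -102, "dz": 0, "rx": 0, "ry": 0, "rz": -24, "grip": 255}, {"dx": 116, "dy": -136, "dz": 0, "rx": 0, "ry": 0, "rz": -32, "grip": 255}, {"dx": 145, "dy": -170, "dz": 0, "rx": 0, "ry": 0, "rz": -40, "grip": 255}, {"dx": 174, "dy": -204, "dz": 0, "rx": 0, "ry": 0, "rz": -48, "grip": 255}, {"dx": 203, "dy": -238, "dz": 0, "rx": 0, "ry": 0, "rz": -56, "grip": 255}, {"dx": 232, "dy": -272, "dz": 0, "rx": 0, "ry": 0, "rz": -64, "grip": 255}], newtons=30)

```text
time: 0.9
ee_pos: [0.3003, -0.2007, 0.2312]
ee_rot: [-2.399, -2.028, -0.0]
force: [1.1, -0.7, 0.1]
gripper_width: -0.0001
grip_force: 0.0
```

```bash
python3 rem.py 494 207 180
```

```text
t 0.9 pos [ 300.3 -200.7  231.2] w -0.00014853398563858928 q6 0.94 F [ 1.1 -0.7  0.1] deck from tabface: -92.0 -448.7
shift [434.3 123.2  51.2] rot [  0.   -0.  -80.2]
```

Call:
servo_tool(steps=[{"dx": 44, "dy": 12, "dz": 0, "rx": 0, "ry": 0, "rz": -8, "grip": 255}, {"dx": 88, "dy": 24, "dz": 0, "rx": 0, "ry": 0, "rz": -16, "grip": 255}, {"dx": 132, "dy": 36, "dz": 0, "rx": 0, "ry": 0, "rz": -24, "grip": 255}, {"dx": 176, "dy": 48, "dz": 0, "rx": 0, "ry": 0, "rz": -32, "grip": 255}, {"dx": 220, "dy": 60, "dz": 0, "rx": 0, "ry": 0, "rz": -40, "grip": 255}, {"dx": 264, "dy": 72, "dz": 0, "rx": 0, "ry": 0, "rz": -48, "grip": 255}, {"dx": 308, "dy": 84, "dz": 0, "rx": 0, "ry": 0, "rz": -56, "grip": 255}, {"dx": 340, "dy": 96, "dz": 0, "rx": 0, "ry": 0, "rz": -64, "grip": 255}], newtons=30)

```text
time: 1.7
ee_pos: [0.4532, 0.1187, 0.231]
ee_rot: [-0.955, -2.993, -0.0]
force: [0.3, -0.8, 0.9]
gripper_width: -0.0
grip_force: 0.0
```

```bash
python3 rem.py 494 207 120
```

```text
t 1.7 pos [453.2 118.7 231. ] w -1.2782397189104905e-05 q6 0.72 F [ 0.3 -0.8  0.9] deck from tabface: -54.3 -96.6
shift [ 17.8  95.7 111. ] rot [  0.  -0. -16.]
```

Call:
servo_tool(steps=[{"dx": 6, "dy": 32, "dz": 20, "rx": 0, "ry": 0, "rz": -6, "grip": 255}, {"dx": 12, "dy": 64, "dz": 40, "rx": 0, "ry": 0, "rz": -12, "grip": 255}, {"dx": 18, "dy": 96, "dz": 70, "rx": 0, "ry": 0, "rz": -16, "grip": 255}, {"dx": 18, "dy": 96, "dz": 95, "rx": 0, "ry": 0, "rz": -16, "grip": 255}, {"dx": 18, "dy": 96, "dz": 110, "rx": 0, "ry": 0, "rz": -16, "grip": 255}, {"dx": 18, "dy": 96, "dz": 110, "rx": 0, "ry": 0, "rz": -16, "grip": 255}, {"dx": 18, "dy": 96, "dz": 110, "rx": 0, "ry": 0, "rz": -16, "grip": 255}, {"dx": 18, "dy": 96, "dz": 110, "rx": 0, "ry": 0, "rz": -16, "grip": 255}], newtons=30)

```text
time: 2.5
ee_pos: [0.4953, 0.2044, 0.1224]
ee_rot: [0.542, 3.093, 0.001]
force: [-0.6, 0.7, -0.9]
gripper_width: 0.0001
grip_force: 0.0
```

```bash
python3 rem.py 494 207 55; python3 - <<'E'
from h import *
im,d,W=cloud("side"); cv2.imwrite("pics/side1.png",cv2.resize(im[150:390,130:450,::-1],None,fx=2,fy=2))
E
```

```text
t 2.5 pos [495.3 204.4 122.4] w 0.00011424333242778258 q6 0.6 F [-0.6  0.7 -0.9] deck from tabface: -43.0 -1.7
shift [ 2.2  1.9 67.4] rot [ 0.1  0.1 -0.5]
```

View pics/side1.png

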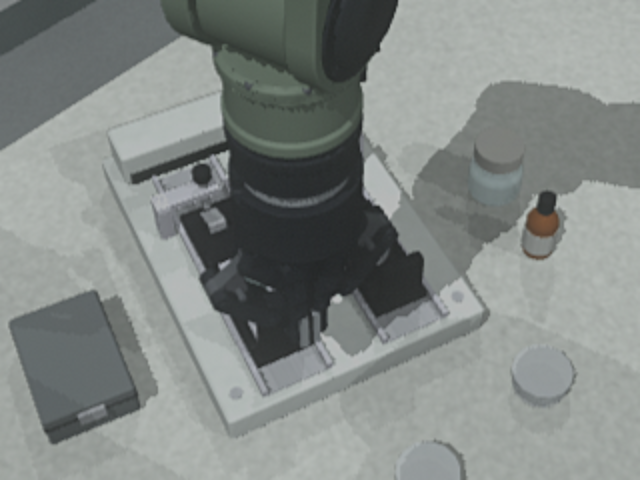

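The closed fingertips, around (305,325) in the crop, hang in front of the left tab, and the carriages have not moved. I lower them.

Call:
servo_tool(steps=[{"dx": 0, "dy": 1, "dz": 15, "rx": 0, "ry": 0, "rz": 0, "grip": 255}, {"dx": 0, "dy": 2, "dz": 30, "rx": 0, "ry": 0, "rz": 0, "grip": 255}, {"dx": 0, "dy": 2, "dz": 45, "rx": 0, "ry": 0, "rz": 0, "grip": 255}, {"dx": 0, "dy": 2, "dz": 58, "rx": 0, "ry": 0, "rz": 0, "grip": 255}, {"dx": 0, "dy": 2, "dz": 65, "rx": 0, "ry": 0, "rz": 0, "grip": 255}, {"dx": 0, "dy": 2, "dz": 65, "rx": 0, "ry": 0, "rz": 0, "grip": 255}, {"dx": 0, "dy": 2, "dz": 65, "rx": 0, "ry": 0, "rz": 0, "grip": 255}, {"dx": 0, "dy": 2, "dz": 65, "rx": 0, "ry": 0, "rz": 0, "grip": 255}], newtons=30)

```text
time: 3.35
ee_pos: [0.4959, 0.2064, 0.057]
ee_rot: [0.541, 3.093, 0.001]
force: [0.0, 1.6, -0.8]
gripper_width: 0.0002
grip_force: 0.0
```

```bash
python3 rem.py 494 207 55; python3 - <<'E'
from h import *
im,d,W=cloud("side"); cv2.imwrite("pics/side2.png",cv2.resize(im[150:390,130:450,::-1],None,fx=2,fy=2))
E
```

```text
t 3.35 pos [495.9 206.4  57. ] w 0.00022360558188597063 q6 0.6 F [ 0.   1.6 -0.8] deck from tabface: -43.2 0.3
shift [ 2.  -0.1  2. ] rot [ 0.   0.1 -0.5]
```

View pics/side2.png

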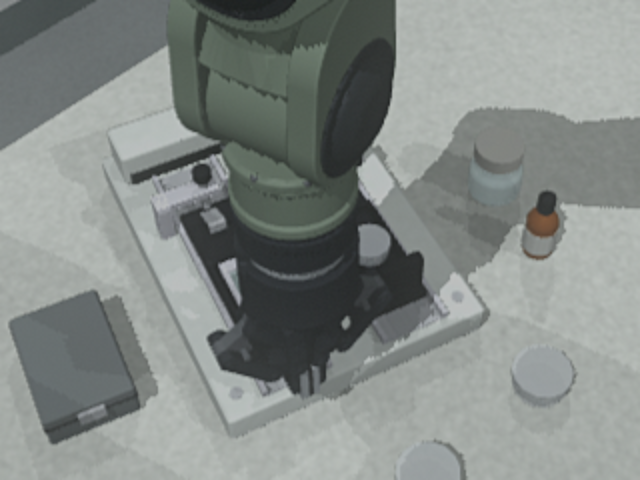

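Fingers are low in front of the tab and clear of everything else. Push forward is tool −x.

Call:
servo_tool(steps=[{"dx": -12, "dy": 0, "dz": 0, "rx": 0, "ry": 0, "rz": 0, "grip": 255}, {"dx": -24, "dy": 0, "dz": 0, "rx": 0, "ry": 0, "rz": 0, "grip": 255}, {"dx": -34, "dy": 0, "dz": 0, "rx": 0, "ry": 0, "rz": 0, "grip": 255}, {"dx": -44, "dy": 0, "dz": 0, "rx": 0, "ry": 0, "rz": 0, "grip": 255}, {"dx": -54, "dy": 0, "dz": 0, "rx": 0, "ry": 0, "rz": 0, "grip": 255}, {"dx": -64, "dy": 0, "dz": 0, "rx": 0, "ry": 0, "rz": 0, "grip": 255}, {"dx": -72, "dy": 0, "dz": 0, "rx": 0, "ry": 0, "rz": 0, "grip": 255}, {"dx": -78, "dy": 0, "dz": 0, "rx": 0, "ry": 0, "rz": 0, "grip": 255}], newtons=30)

```text
time: 4.2
ee_pos: [0.5687, 0.1802, 0.0561]
ee_rot: [-0.541, -3.093, -0.003]
force: [-4.9, 4.1, 1.9]
gripper_width: 0.0
grip_force: 2.5
```

```bash
python3 rem.py 494 207 55; python3 - <<'E'
from h import *
im,d,W=cloud("side"); cv2.imwrite("pics/side3.png",cv2.resize(im[150:390,130:450,::-1],None,fx=2,fy=2))
E
```

```text
t 4.2 pos [568.7 180.2  56.1] w 1.9941617031681118e-05 q6 0.53 F [-4.9  4.1  1.9] deck from tabface: 34.2 -0.1
shift [79.4 -0.2  1.2] rot [ 0.1 -0.1 -0.4]
```

View pics/side3.png

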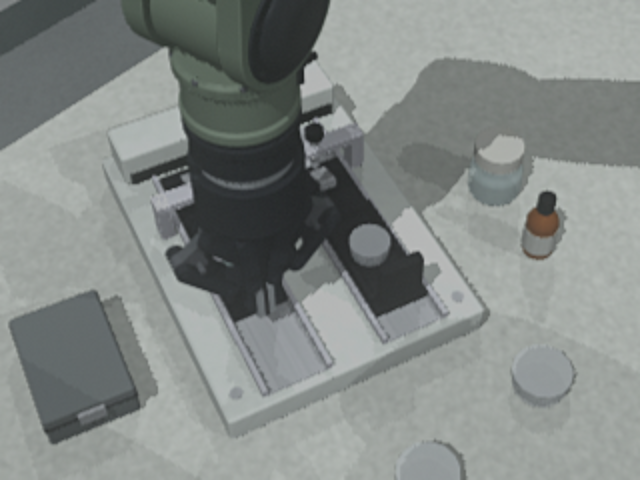

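The left carriage is moving with the tab (lane exposed near (285,350)), and the right one has not moved. The push force is still only spring force, so I continue gently to the end stop.

Call:
servo_tool(steps=[{"dx": -2, "dy": 0, "dz": 0, "rx": 0, "ry": 0, "rz": 0, "grip": 255}, {"dx": -4, "dy": 0, "dz": 0, "rx": 0, "ry": 0, "rz": 0, "grip": 255}, {"dx": -6, "dy": 0, "dz": 0, "rx": 0, "ry": 0, "rz": 0, "grip": 255}, {"dx": -8, "dy": 0, "dz": 0, "rx": 0, "ry": 0, "rz": 0, "grip": 255}, {"dx": -9, "dy": 0, "dz": 0, "rx": 0, "ry": 0, "rz": 0, "grip": 255}, {"dx": -10, "dy": 0, "dz": 0, "rx": 0, "ry": 0, "rz": 0, "grip": 255}, {"dx": -10, "dy": 0, "dz": 0, "rx": 0, "ry": 0, "rz": 0, "grip": 255}, {"dx": -10, "dy": 0, "dz": 0, "rx": 0, "ry": 0, "rz": 0, "grip": 255}], newtons=30)

```text
time: 5.05
ee_pos: [0.5769, 0.1772, 0.0561]
ee_rot: [-0.54, -3.092, -0.002]
force: [-4.9, 4.0, 2.2]
gripper_width: -0.0002
grip_force: 3.0
```

```bash
python3 rem.py 494 207 55
```

```text
t 5.05 pos [576.9 177.2  56.1] w -0.00024359218362462098 q6 0.52 F [-4.9  4.   2.2] deck from tabface: 42.9 -0.2
shift [88.1 -0.   1.3] rot [ 0.1 -0.2 -0.4]
```

Still only spring force (estimated travel about 54 mm); go on until the force rises at the stop.

Call:
servo_tool(steps=[{"dx": -1, "dy": 0, "dz": 0, "rx": 0, "ry": 0, "rz": 0, "grip": 255}, {"dx": -2, "dy": 0, "dz": 0, "rx": 0, "ry": 0, "rz": 0, "grip": 255}, {"dx": -3, "dy": 0, "dz": 0, "rx": 0, "ry": 0, "rz": 0, "grip": 255}, {"dx": -4, "dy": 0, "dz": 0, "rx": 0, "ry": 0, "rz": 0, "grip": 255}, {"dx": -4, "dy": 0, "dz": 0, "rx": 0, "ry": 0, "rz": 0, "grip": 255}, {"dx": -4, "dy": 0, "dz": 0, "rx": 0, "ry": 0, "rz": 0, "grip": 255}, {"dx": -4, "dy": 0, "dz": 0, "rx": 0, "ry": 0, "rz": 0, "grip": 255}, {"dx": -4, "dy": 0, "dz": 0, "rx": 0, "ry": 0, "rz": 0, "grip": 255}], newtons=30)

```text
time: 5.85
ee_pos: [0.5769, 0.1772, 0.056]
ee_rot: [-0.537, -3.086, -0.004]
force: [-13.5, 7.8, 10.8]
gripper_width: 0.0004
grip_force: 8.1
```

```bash
python3 rem.py 494 207 55
```

```text
t 5.85 pos [576.9 177.2  56. ] w 0.00035362400186796626 q6 0.52 F [-13.5   7.8  10.8] deck from tabface: 42.9 -0.3
shift [88.1  0.1  1.8] rot [ 0.1 -0.6 -0.3]
```

At the stop: the force is up and the tool no longer advances. Now I let go and back away.

Call:
servo_tool(steps=[{"dx": 12, "dy": 0, "dz": 0, "rx": 0, "ry": 0, "rz": 0, "grip": 255}, {"dx": 30, "dy": 0, "dz": 0, "rx": 0, "ry": 0, "rz": 0, "grip": 255}, {"dx": 50, "dy": 0, "dz": 0, "rx": 0, "ry": 0, "rz": 0, "grip": 255}, {"dx": 70, "dy": 0, "dz": 0, "rx": 0, "ry": 0, "rz": 0, "grip": 255}, {"dx": 90, "dy": 0, "dz": 0, "rx": 0, "ry": 0, "rz": 0, "grip": 255}, {"dx": 105, "dy": 0, "dz": -20, "rx": 0, "ry": 0, "rz": 0, "grip": 255}, {"dx": 115, "dy": 0, "dz": -50, "rx": 0, "ry": 0, "rz": 0, "grip": 255}, {"dx": 120, "dy": 0, "dz": -90, "rx": 0, "ry": 0, "rz": 0, "grip": 255}], newtons=30)

```text
time: 6.65
ee_pos: [0.4674, 0.2149, 0.1459]
ee_rot: [-0.541, -3.093, 0.005]
force: [0.4, 0.2, 0.8]
gripper_width: 0.0
grip_force: 0.0
```

Call:
servo_tool(steps=[{"dx": 20, "dy": 0, "dz": -40, "rx": 0, "ry": 0, "rz": 0, "grip": 255}, {"dx": 40, "dy": 0, "dz": -80, "rx": 0, "ry": 0, "rz": 0, "grip": 255}, {"dx": 60, "dy": 0, "dz": -120, "rx": 0, "ry": 0, "rz": 0, "grip": 255}, {"dx": 70, "dy": 0, "dz": -150, "rx": 0, "ry": 0, "rz": 0, "grip": 255}, {"dx": 70, "dy": 0, "dz": -150, "rx": 0, "ry": 0, "rz": 0, "grip": 255}, {"dx": 70, "dy": 0, "dz": -150, "rx": 0, "ry": 0, "rz": 0, "grip": 255}, {"dx": 70, "dy": 0, "dz": -150, "rx": 0, "ry": 0, "rz": 0, "grip": 255}, {"dx": 70, "dy": 0, "dz": -150, "rx": 0, "ry": 0, "rz": 0, "grip": 255}], newtons=30)

```text
time: 7.45
ee_pos: [0.4029, 0.2389, 0.2948]
ee_rot: [-0.542, -3.093, 0.003]
force: [0.1, -0.3, 0.7]
gripper_width: 0.0
grip_force: 0.0
```

```bash
python3 rem.py 494 207 55; python3 - <<'E'
from h import *
im,d,W=cloud("side"); cv2.imwrite("pics/side4.png",cv2.resize(im[150:390,130:450,::-1],None,fx=2,fy=2))
g=im.max(-1);z=W[...,2];m=(z>.055)&(z<.092)&(g<60);m[:175]=0;m[370:]=0;m[:,:175]=0;m[:,380:]=0
c,l,s,ce=cv2.connectedComponentsWithStats(m.astype(np.uint8))
for i in range(1,c):
    if s[i,4]>30:p=np.median(W[l==i],0)*1000;q=p[:2]-[536.5,191.7];print(s[i,4],ce[i].round(),p.round(1),(q@[.943,-.333]).round(1),(q@[.333,.943]).round(1))
E
```

```text
t 7.45 pos [402.9 238.9 294.8] w 2.0188655755464863e-05 q6 0.73 F [ 0.1 -0.3  0.7] deck from tabface: -141.7 0.0
shift [-96.9   1.5 239.7] rot [-0.1 -0.1 -0.5]
33 [231. 237.] [678.9 139.4  87.1] 151.7 -1.9
113 [337. 285.] [499.8  85.9  73.6] 0.6 -111.9
337 [262. 297.] [564.9 179.4  75.6] 30.8 -2.1
```

View pics/side4.png

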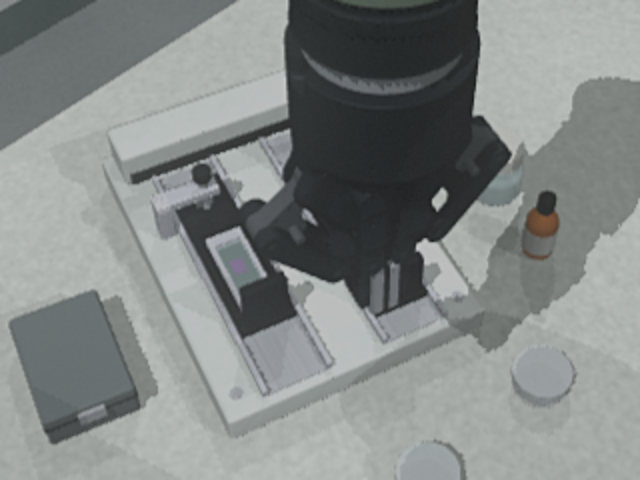

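The left carriage stands about 29 to 30 mm in, with the knob down at (202,174) and the slide in its pocket at (238,262). The right tab is still at its rest position and the arm is clear.

```bash
python3 -c "
from cell import r
print(r.close_job())"
```

```text
the job is handed in; nothing more can be done
None
```

I pushed the left (slide) carriage to its end stop and let go. The last camera view showed it latched about 30 mm in, pin down and slide in its pocket, with the dish's carriage still out. I've handed the job in, but no verdict came back.

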